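# Load the cell into the menorah's battery base

### The arm

A 6-joint arm with a two-finger parallel gripper is mounted at the origin on the work surface. World frame = base frame: x ahead of the robot, y to its left, z up, the work surface at z = 0. Lengths are in m, angles in rad, forces in N, time in s.
With the tool pointing down it reaches from about 0.35 to 1 m from the base axis. Payload 7.1 kg.
Tool frame: the origin (TCP) lies at the very end of the fingers, on their centre line; the grasp point (between the pads) lies ctrl.grip_point_offset behind it (ctrl.grip_point_offset is the distance from the TCP to the grasp point, in m); z points along the fingers, y is the line along which they close (so a half turn about z gives the same grasp; the last joint's range is limited). The gripper opens to 85 mm and grips with 20 to 120 N. Pads are 22 mm wide; open, the fingers measure 114 mm over their backs; the gripper's body (76 mm by 85 mm) begins 54 mm behind the grasp point. The pads swing forward as they close: fully open they stand 13 mm farther back than shut.
Start: joints at [-1.247, 0.423, 1.63, -0, 1.089, -0.019], TCP at [0.21, -0.589, 0.192] pointing down, gripper open.
Joint ranges: [-3, 3], [-0.9, 2.11], [0.09, 2.58], [-1.31, 4.45], [0.11, 2.69], [-2.54, 2.54]. Speed limits (rad/s): [2.39, 2.39, 3.01, 3.14, 3.14, 3.14].

### API

Orientations are given as a 3x3 rotation matrix whose columns are the frame's x, y, z axes.
In Python, from rig import ctrl, eyes gives the robot as it stands. The module is installed in compiled form; this text tells all that it offers.
- The arm moves only by the tool move_arm, never from a script. Its argument "motion" is text: rows parted by semicolons, each of 7 numbers parted by spaces: the shift along the tool's x, y, z in units of 0.2 m (1.0 is 0.2 m), then the turn, a rotation vector about the tool's x, y, z in units of 180 degrees (1.0 is 180 degrees), then the opening, from -1 (shut) to 1 (fully open). A call has 1 to 8 rows; each row is the pose to reach, as a shift and turn from the pose commanded when the call began, along the tool's axes at that moment, turning the shorter way round; what a row does not reach only later rows make up. A row lasts 1/8 s, in which the tool goes at most 62.5 mm and 10.7 degrees, less where a joint would pass 70% of its speed; a pose out of reach is approached as far as the arm can. A call with a number of a shift or a turn outside -1 to 1 is refused whole. A call with a gripper value outside its range is refused whole. The fingers move at their own pace and stop on an object; "grip_force" is the grip in N (left out, the last holds). Time passes only in rows, so rows that repeat a pose let the fingers close. It gives the time, the measured TCP pose, the force, the opening and the grip force at its end, in the units of the state.
- ctrl.get_state(): the state, without advancing time (a new reading comes with each control period).
- eyes.get_image(name): name is "scene" or "top" or "wrist"; returns (picture, depth): 400x640x3 uint8, blue, green, red; 400x640 float32, m along the optical axis (not along the pixel's ray), 0 where there is no reading.
- eyes.camera_model(name): a dict with "K" (3x3 intrinsics, pixels), "k1" (the pictures are not rectified: a ray, as slopes to the right and down, at radius r is drawn at 1 + k1 r^2 times it, then the intrinsics apply), "xyz" and "attitude" of the camera in the world. Camera axes: x right, y down, z forward; pixel columns grow to the right and rows downward; lengths in m; the calibration is good to about 2 mm. A picture is of the moment at which its call begins: read the wrist's pose just before it. camera_model takes no time and is no camera call; for the wrist camera it gives the pose at the moment of the call.
- ctrl.job_done(): hands the job in; it is judged then, once.
Trained networks look in the newest picture that a camera, given by its name, has taken for a name from the list of things; names that differ only in an ending like _2 or _b are one class to them, and where a whole thing is asked for, a point or a joint stands for the part that bears it (a point fixed in the world has none). Each returns a list of dicts, best first, with "confidence" (0 to 1); they miss things now and then, are a little off and sometimes report something else, mostly with a low value. They report only what shows in the picture. A call takes as long as a camera call. They do not tell look-alikes from the thing itself.
- eyes.find_in(target, camera): "position" ([row, column] in pixels, amid what is visible of it).
- eyes.landmark_of(target, camera): "position" ([row, column] in pixels: a listed point, or the origin of a listed thing).
The state is a dict: "clock": time; "joint_positions": joint angles; "qvel": joint speeds; "joint_torque": joint torques, N m; "tool_pos": TCP position; "eef_rot": TCP orientation; "wrist_force": force on the tool from outside, world axes, zero at the start; "wrist_torque": the same for the moment, N m; "grip_width": finger opening in m; "gripper_force": force on a finger pad.
Only numpy, scipy, OpenCV 4.12 (cv2) and the standard library are available. Lean on these libraries where they do the work, as an engineer would, in place of code of your own. Each camera call takes 0.05 s, during which the arm holds its last target. There are 200 camera calls.

### The job

Put the battery cell from its wooden rest into the open battery base of the menorah: press its flat end against the copper spring contact, then tip the copper-coloured nub end down behind the blue end wall until the cell lies level and fully home in its bay, and let go. Work gently: press the spring contact no farther than the cell needs, never force the cell down onto the wall or the base, and leave the other things on the sill where they are.

Things in the scene. Friction and masses are not known exactly. Their poses are not given: they have to be found in the camera images.
- cell: Cylindrical battery cell, 33 mm diameter, 61 mm long overall, 0.1 to 0.2 kg, black with a copper-coloured band round the nub end. Origin at its middle, on its axis. x runs along the cell to the nub end; the casing is 59 mm long (x -30.5 to +28.5 mm), the nub 10 mm in diameter and 2 mm long (to x +30.5 mm). Starts level in the rest, z up.
- cell_nub (a point): Centre of the tip of the cell's nub (on the cell's axis, 30.5 mm from its middle). Some 10 to 13 N down on the top of the cell near this end presses it home once it is behind the wall; a shove that makes over 60 N, summed over all contacts of cell and base, is not allowed.
- cell_flat (a point): Centre of the cell's plain flat end (on the cell's axis, 30.5 mm from its middle).
- rest: Fixed wooden rest, a plate 70 x 56 x 8 mm carrying two rails 24 mm wide over their outsides and 50 mm long, tops 25.6 mm above the sill; the cell lies along its x axis with its axis 40 mm above the sill, so both its sides are free for fingers. Origin at the centre of its underside, z up.
- dock: Fixed battery base: steel plate 130 x 66 x 12 mm (x -73 to +57 mm). Origin on its underside, below the middle of the seated cell; z up, x along the bay from spring end to blue end wall. Two rails, 24 mm wide over their outsides, x -26 to +26 mm, tops 25.6 mm above the sill, carry the seated cell, its axis 40 mm above the sill, its middle over the origin; the bay's sides are open for fingers.
- wall: The blue end wall of the base, fixed to it, its axes parallel to the base's. Origin at the middle of the inner top edge of the wall, at x = +30.5 mm of the base, 43.5 mm above the sill. The wall is 8 mm thick and 56 mm wide. The bay is about 6 mm too short for the cell until the spring contact is pressed in; tipping the cell in past this edge takes 8 mm or so of its travel (6.5 to 9.5 mm). Friction can keep a cell let go too high from sinking home by itself.
- spring_block (a point): Centre of the top of the black block at the spring end of the base: 20 mm long (x -62 to -42 mm of the base), 56 mm wide, top 52 mm above the sill. On each side a cheek runs from it towards the wall, x -42 to -26 mm, inner faces at y = +-19.5 mm, tops 40 mm above the sill.
- contact_seat (a point): Where the free spring contact stands by design: a copper disc of 14 mm diameter facing the wall, at x = -24.5 mm of the base, 40 mm above the sill; in truth it stands up to 1.5 mm nearer or farther. It pushes back with 1.2 N at first touch and 1.2 N more per mm, over 12.5 mm. Over 14.5 N between cell and base while the nub is still more than 12 mm too high would bend it or mark the wall.
- dreidel: Wooden dreidel, 32 mm square body, lying on its side; to be left alone. Origin at the middle of its body.
- saucer: Grey stoneware saucer, 130 mm across, 20 mm high; to be left alone. Origin under its centre.
- tin: Blue tin box with a bare metal lid, 104 x 154 x 68 mm; to be left alone. Origin under its centre.
- cover: Loose steel cover of the battery base, 66 x 130 x 10 mm; to be left alone. Origin under its centre.
- cup: Blue cup, 70 mm across, 75 mm high; to be left alone. Origin under its centre.
- jar: Closed jar, 64 mm across, 90 mm high; to be left alone. Origin under its centre.
Mind the look-alikes: they are no part of the job. Leave any green look-alike of the cell alone.

How it is judged:
On the way:
1. the cell's flat end presses on the spring contact while its nub end is still tipped up (nub at least 12 mm higher than when seated) (contact force between cell and dock above 4 N and z of cell_nub in the frame of dock above 0.052 m and x of cell_flat in the frame of dock between -0.04 and -0.0265 m and z of cell_flat in the frame of dock between 0.03 and 0.05 m), for 0.1 s.
At the end, for the whole second after the job is handed in: The released cell lies at rest in the bay: nub tip 27.5 to 32.5 mm from the base's origin along its x, both ends within 3 mm of the bay's centre line and within 2 mm of the seated height of 40 mm (x of cell_nub in the frame of dock between 0.0275 and 0.0325 m and y of cell_nub in the frame of dock between -0.003 and 0.003 m and y of cell_flat in the frame of dock between -0.003 and 0.003 m and z of cell_nub in the frame of dock between 0.038 and 0.042 m and z of cell_flat in the frame of dock between 0.038 and 0.042 m and linear speed of cell below 0.02 m/s and angular speed of cell below 0.3 rad/s); the robot touches nothing.
It fails at once if the cell presses on the base with more than 14.5 N while its nub is still more than 12 mm above its seated height (contact force between cell and dock above 14.5 N and z of cell_nub in the frame of dock above 0.052 m).
It fails at once if the cell is forced against the whole base with more than 60 N (sum of all its contacts there) (contact force between cell and dock above 60 N).
It fails at once if another thing on the sill is moved more than 15 mm (distance of any of dreidel, saucer, tin, cover, cup, jar from where it was at the start of the episode above 0.015 m).
It also fails if it takes over 72 s, if anything falls off the work surface, if the arm or the gripper's body presses on something with over 40 N, if the wrist force passes 120 N, or if a joint passes its speed limit or range.

## Working session

There is one attempt and no reset: what is moved stays moved. The work goes in short steps, Python scripts to look and compute and a tool call to move; the robot and the scene stay as the last step left them, time stands still between calls to the robot, and variables do not carry over. Pictures are saved under pics/ and viewed, at most 10 in all, crops included, and the job is handed in when it is done.

Besides the shell and the picture viewer there is one more tool, called after "Request:" by a JSON object that holds its "name" and its "arguments". move_arm: Moves the arm, as the interface text tells. Its arguments: {"type":"object","properties":{"motion":{"type":"string"},"grip_force":{"type":"number"}},"required":["motion"]}

```bash
mkdir -p pics; cat > h.py <<'E'
import numpy as np, cv2
from rig import ctrl, eyes
def ray(cam,rc):
    m=eyes.camera_model(cam);K=np.array(m["K"])
    d=np.array([(rc[1]-K[0,2])/K[0,0],(rc[0]-K[1,2])/K[1,1]]);u=d.copy()
    for _ in range(20): u=d/(1+m["k1"]*(u@u))
    R=np.array(m["attitude"]);
    return np.array(m["xyz"]),R@np.array([u[0],u[1],1.0])
def atz(cam,rc,z):
    o,d=ray(cam,rc);return o+d*(z-o[2])/d[2]
def atdepth(cam,rc,D):
    o,d=ray(cam,rc);return o+d*D[int(rc[0]),int(rc[1])]
E
python3 - <<'E'
from h import *
np.set_printoptions(precision=4,suppress=True)
for c in ("top","scene"):
    im,D=eyes.get_image(c);cv2.imwrite(f"pics/{c}0.png",im);np.save(f"{c}D.npy",D)
    m=eyes.camera_model(c);print(c,m)
    for t,z in (("cell",.04),("rest",0),("dock",0),("wall",.0435),("spring_block",.052),("contact_seat",.04),("cell_nub",.04),("cell_flat",.04)):
        for r in eyes.landmark_of(t,c)[:3]:
            print(c,t,np.round(r["position"],1),round(r["confidence"],2),atz(c,r["position"],z))
s=ctrl.get_state();print(s,ctrl.grip_point_offset)
E
```

```text
top {'K': array([[487.0251,   0.    , 320.0798],
       [  0.    , 487.0251, 200.2265],
       [  0.    ,   0.    ,   1.    ]]), 'k1': -0.05310022703478181, 'xyz': array([ 0.2614, -0.0081,  1.814 ]), 'attitude': array([[ 0.0251, -0.9823,  0.1859],
       [-0.9997, -0.0237,  0.0099],
       [-0.0053, -0.186 , -0.9825]])}
top cell [191.5 364.6] 0.68 [ 0.634 -0.155  0.04 ]
top cell [218.7 364.2] 0.48 [ 0.5317 -0.1543  0.04  ]
top rest [221.9 361.6] 0.44 [ 0.5254 -0.148   0.    ]
top dock [206.5 262.3] 0.71 [0.5751 0.2283 0.    ]
top wall [195.  259.4] 0.53 [0.6106 0.2355 0.0435]
top spring_block [215.  262.5] 0.93 [0.5345 0.2193 0.052 ]
top contact_seat [207.3 265.8] 0.67 [0.5655 0.21   0.04  ]
top cell_nub [212.  368.3] 0.6 [ 0.5571 -0.1692  0.04  ]
top cell_nub [186.2 371.5] 0.48 [ 0.6548 -0.1805  0.04  ]
top cell_flat [223.8 359.3] 0.54 [ 0.5123 -0.1365  0.04  ]
top cell_flat [195. 355.] 0.44 [ 0.6199 -0.1194  0.04  ]
scene {'K': array([[367.7183,   0.    , 319.2412],
       [  0.    , 367.7183, 201.0264],
       [  0.    ,   0.    ,   1.    ]]), 'k1': 0.0028889354427604377, 'xyz': a
[... 899 characters left out ...]
 cell_flat [193.4 271. ] 0.6 [ 0.5036 -0.1375  0.04  ]
scene cell_flat [239.7 163.5] 0.29 [ 0.6821 -0.4183  0.04  ]
{'clock': 0.9, 'joint_positions': array([-1.247 ,  0.423 ,  1.6299,  0.    ,  1.0886, -0.019 ]), 'qvel': array([ 0.0016,  0.0003, -0.0017,  0.0011, -0.0004,  0.0007]), 'joint_torque': array([  0.0018, -55.7322, -28.2141,  -0.    ,   0.0009,  -0.    ]), 'tool_pos': array([ 0.2101, -0.5886,  0.1918]), 'eef_rot': array([[ 0.9418,  0.3361,  0.    ],
       [ 0.3361, -0.9418, -0.    ],
       [ 0.    ,  0.0001, -1.    ]]), 'wrist_force': array([ 0.3643, -0.1374, -0.1827]), 'wrist_torque': array([0.007 , 0.0297, 0.018 ]), 'gripper_force': 0.0, 'grip_width': 0.0854713684784625} 0.0187
```

```bash
python3 - <<'E'
import cv2
a=cv2.imread("pics/scene0.png");cv2.imwrite("pics/scene_crop.png",cv2.resize(a[150:300,120:520],(800,300)))
b=cv2.imread("pics/top0.png");b=cv2.resize(b[160:260,230:410],(800,444),interpolation=cv2.INTER_CUBIC);cv2.imwrite("pics/topcrop.png",b)
E
```

```text
(no output)
```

View pics/scene_crop.png

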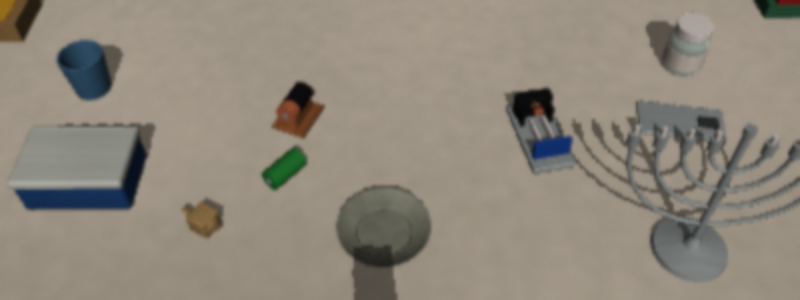

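View pics/topcrop.png

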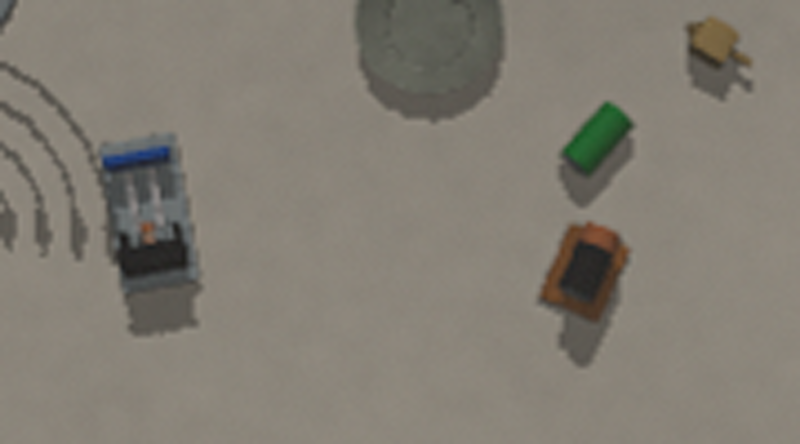

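The candidates for the cell are:
- The black cylinder with a copper band on the wooden rest, at top (219,364) and scene (199,268).
- The green cylinder lying on the sill, at top (191,365) and scene (233,261). This is the look-alike.

I choose the black one. The dock is at top (206,262), with its blue wall on the far side and its black spring block on the near side. Next I'll check how much clearance the menorah leaves and plan a close look.

```bash
cat >> h.py <<'E'
from scipy.spatial.transform import Rotation as Ro
np.set_printoptions(precision=4,suppress=True)
def pose(yaw,tilt=0.0,flip=False):
    """tool: x along yaw direction, z down, then tilted: +tilt lifts tool x end (rad)"""
    c,s=np.cos(yaw),np.sin(yaw)
    R=np.array([[c,s,0],[s,-c,0],[0,0,-1.]])
    if flip: R=R@np.diag([-1,-1,1.])
    ax=np.array([s,-c,0])
    return Ro.from_rotvec(ax*tilt).as_matrix()@R
def rel(p,R,p0=None,R0=None):
    s=ctrl.get_state()
    p0=s["tool_pos"] if p0 is None else p0;R0=s["eef_rot"] if R0 is None else R0
    return np.r_[R0.T@(np.array(p)-p0)/.2, Ro.from_matrix(R0.T@R).as_rotvec()/np.pi]
def cloud(cam,D,r0,r1,c0,c1):
    m=eyes.camera_model(cam);K=np.array(m["K"])
    r,c=np.mgrid[r0:r1,c0:c1];r=r.ravel();c=c.ravel()
    x=cv2.undistortPoints(np.c_[c,r].astype(float).reshape(-1,1,2),K,np.array([m["k1"],0,0,0.]))[:,0]
    d=D[r,c];ok=d>0
    return (np.array(m["xyz"])+(np.c_[x,np.ones(len(x))]*d[:,None])@np.array(m["attitude"]).T)[ok]
E
python3 - <<'E'
from h import *
for cam in("scene","top"):
    D=np.load(cam+"D.npy");P=cloud(cam,D,0,400,0,640)
    q=P[(P[:,2]>.03)&(np.abs(P[:,0]-.575)<.2)&(np.abs(P[:,1]-.25)<.15)]
    for y in np.arange(.1,.4,.03):
        k=q[(q[:,1]>=y)&(q[:,1]<y+.03)]
        if len(k):print(cam,round(y,2),len(k),k.min(0),k.max(0))
R=pose(np.radians(-28));R2=pose(np.radians(-28),0,True)
m=eyes.camera_model("wrist");s=ctrl.get_state()
print("cam in tool",s["eef_rot"].T@(np.array(m["xyz"])-s["tool_pos"]),s["eef_rot"].T@m["attitude"])
print(rel([.532,-.150,.25],R),rel([.532,-.15,.25],R2))
E
```

```text
scene 0.16 9 [0.5277 0.1871 0.0305] [0.5402 0.1899 0.0486]
scene 0.19 131 [0.5218 0.19   0.03  ] [0.6248 0.2199 0.0516]
scene 0.22 131 [0.5158 0.22   0.0302] [0.6225 0.2489 0.0524]
scene 0.25 68 [0.6044 0.2511 0.0301] [0.7647 0.28   0.2338]
scene 0.28 133 [0.752  0.28   0.1079] [0.7667 0.3099 0.2337]
scene 0.31 154 [0.756  0.31   0.0794] [0.7689 0.3399 0.2339]
scene 0.34 172 [0.7594 0.3402 0.0642] [0.773  0.3699 0.234 ]
scene 0.37 349 [0.7604 0.3701 0.0304] [0.7749 0.4    0.2442]
top 0.16 9 [0.5225 0.1845 0.0315] [0.5392 0.189  0.0557]
top 0.19 83 [0.5149 0.1908 0.0303] [0.6182 0.2199 0.0634]
top 0.22 71 [0.5121 0.2204 0.0306] [0.6171 0.2485 0.0595]
top 0.25 24 [0.6009 0.251  0.0325] [0.7594 0.2799 0.2425]
top 0.28 34 [0.7475 0.2807 0.1144] [0.7634 0.31   0.2344]
top 0.31 41 [0.7489 0.3109 0.0827] [0.7643 0.3397 0.2377]
top 0.34 54 [0.7544 0.3405 0.0616] [0.7676 0.37   0.2382]
top 0.37 95 [0.7553 0.3703 0.0313] [0.7699 0.3998 0.2496]
cam in tool [ 0.0689 -0.001  -0.1826] [[ 0.0013 -0.9634 -0.2682]
 [ 1.      0.0012  0.0003]
 [ 0.     -0.2682  0.9634]]
[ 2.253  -1.5246 -0.2913  0.     -0.      0.2647] [ 2.253  -1.5246 -0.2913  0.      0.     -0.7353]
```

Request:
{"name": "move_arm", "arguments": {"motion": "1 -0.68 -0.29 0 0 0.13 1;1 -0.68 -0.29 0 0 0.13 1;1 -0.68 -0.29 0 0 0.13 1;1 -0.68 -0.29 0 0 0.13 1;1 -0.68 -0.29 0 0 0.13 1;1 -0.68 -0.29 0 0 0.13 1"}}

```text
clock: 1.65
tool_pos: [0.3528, -0.3934, 0.2498]
eef_rot: [[0.998, -0.064, 0.0], [-0.064, -0.998, -0.001], [0.0, 0.001, -1.0]]
wrist_force: [-0.0, 0.5, -1.0]
grip_width: 0.0853
gripper_force: 0.0
```

```bash
python3 -c "
from h import *
print(rel([.532,-.150,.25],pose(np.radians(-28))))"
```

```text
[ 0.8155 -1.272  -0.0015  0.0002 -0.0001  0.135 ]
```

Request:
{"name": "move_arm", "arguments": {"motion": "0.64 -1 0 0 0 0.1 1;0.64 -1 0 0 0 0.135 1;0.64 -1 0 0 0 0.135 1;0.64 -1 0 0 0 0.135 1;0.64 -1 0 0 0 0.135 1;0.64 -1 0 0 0 0.135 1"}}

```text
clock: 2.4
tool_pos: [0.493, -0.2032, 0.2491]
eef_rot: [[0.882, -0.471, -0.001], [-0.471, -0.882, -0.0], [-0.001, 0.001, -1.0]]
wrist_force: [-0.3, -0.2, -0.2]
grip_width: 0.0855
gripper_force: 0.0
```

```bash
cat > look.py <<'E'
from h import *
import sys
n=sys.argv[1]
im,D=eyes.get_image("wrist");cv2.imwrite(f"pics/{n}.png",im);np.save(n+"D.npy",D)
s=ctrl.get_state();print(s["tool_pos"],s["joint_positions"])
for a in sys.argv[2:]:
    t,z=a.split(":")
    for r in eyes.landmark_of(t,"wrist")[:2]:
        print(t,np.round(r["position"],1),round(r["confidence"],2),atz("wrist",r["position"],float(z)))
E
python3 look.py w1 cell:.04 cell_nub:.04 cell_flat:.04 rest:0; python3 -c "
from h import *
print(rel([.532,-.150,.25],pose(np.radians(-28))))"
```

```text
[ 0.4927 -0.2036  0.2492] [-0.4138  0.2227  1.7762 -0.0005  1.1438  1.6486]
cell [157.1 257.4] 0.83 [ 0.5334 -0.1449  0.04  ]
cell [ 60.7 220.8] 0.6 [ 0.638 -0.163  0.04 ]
cell_nub [ 33.3 221.4] 0.66 [ 0.66   -0.1776  0.04  ]
cell_flat [ 90.4 212.3] 0.87 [ 0.6175 -0.139   0.04  ]
cell_flat [181.4 259.9] 0.84 [ 0.5084 -0.133   0.04  ]
rest [154.1 264.5] 0.72 [ 0.5308 -0.145   0.    ]
[ 0.0463 -0.3279 -0.0018  0.      0.0001 -0.0011]
```

View pics/w1.png

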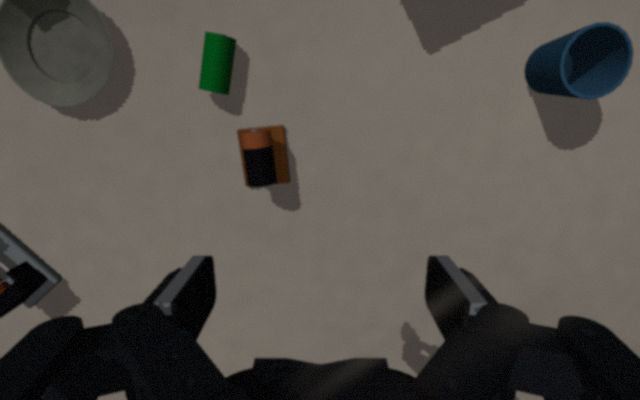

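The wrist view confirms the choice. The black cell with its copper band is on the wooden rest at about (157,257), nub end up in the picture. The green look-alike is at (62,218). I'll refine the cell's pose from depth and colour.

```bash
python3 - <<'E'
from h import *
D=np.load("w1D.npy");P=cloud("wrist",D,110,205,225,300)
q=P[(P[:,2]>.03)];print(len(q),q.min(0),q.max(0))
t=q[q[:,2]>.045][:,:2];c=(t.min(0)+t.max(0))/2
u,s,v=np.linalg.svd(t-t.mean(0));a=v[0]*np.sign(v[0][0])
pr=(t-t.mean(0))@v.T*np.sign(v[0][0]);print(np.degrees(np.arctan2(a[1],a[0])),np.percentile(pr,[1,99],axis=0))
mid=(np.percentile(pr,[1,99],axis=0).mean(0)*np.sign(v[0][0]))@v+t.mean(0);print("mid",mid)
im=cv2.imread("pics/w1.png");hsv=cv2.cvtColor(im,cv2.COLOR_BGR2HSV)
m=((hsv[...,2]<25)).astype(np.uint8);m[:130]=0;m[190:]=0;m[:,:238]=0;m[:,280:]=0
rc=np.argwhere(m);print(len(rc),cv2.minAreaRect(rc[:,::-1].astype(np.float32)))
E
```

```text
1690 [ 0.499  -0.172   0.0314] [ 0.5654 -0.1203  0.0595]
-22.417282974131897 [[-0.03   -0.0141]
 [ 0.0285  0.0166]]
mid [ 0.5323 -0.1465]
1015 ((260.1396179199219, 166.44227600097656), (37.25999450683594, 28.576988220214844), 81.57302856445312)
```

```bash
python3 -c "
from h import *
print(rel([.5325,-.1462,.13],pose(np.radians(-25))))"
```

```text
[ 0.0396 -0.3459  0.5982  0.      0.0001 -0.0178]
```

Request:
{"name": "move_arm", "arguments": {"motion": "0.04 -0.346 0.3 0 0 -0.018 1;0.04 -0.346 0.6 0 0 -0.018 1;0.04 -0.346 0.6 0 0 -0.018 1;0.04 -0.346 0.6 0 0 -0.018 1;0.04 -0.346 0.6 0 0 -0.018 1"}}

```text
clock: 3.28
tool_pos: [0.5338, -0.1457, 0.1308]
eef_rot: [[0.907, -0.421, 0.002], [-0.421, -0.907, -0.001], [0.002, -0.0, -1.0]]
wrist_force: [0.1, 1.0, 0.1]
grip_width: 0.0855
gripper_force: 0.0
```

```bash
python3 look.py w2 cell:.04 cell_nub:.04 cell_flat:.04 rest:0
```

```text
[ 0.534  -0.1458  0.1312] [-0.288   0.3981  1.8363 -0.0001  0.9048  1.717 ]
cell [190.7 320.8] 0.79 [ 0.534  -0.1449  0.04  ]
cell [ 55.6 272.8] 0.73 [ 0.6401 -0.1555  0.04  ]
cell_nub [ 13.4 282. ] 0.91 [ 0.6621 -0.1738  0.04  ]
cell_nub [151.1 320.1] 0.85 [ 0.5629 -0.1575  0.04  ]
cell_flat [ 97.4 263.4] 0.63 [ 0.6168 -0.1358  0.04  ]
cell_flat [224.4 323. ] 0.59 [ 0.5072 -0.1344  0.04  ]
```

View pics/w2.png

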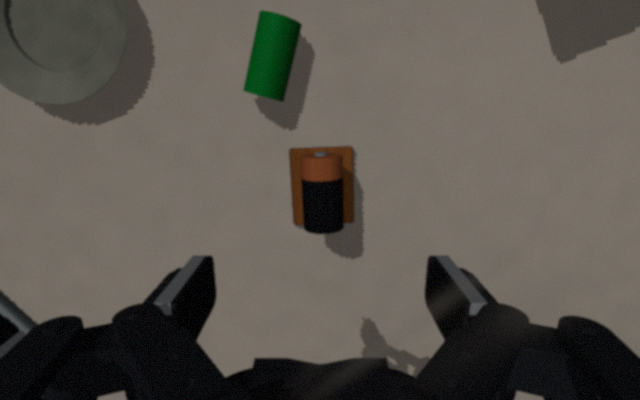

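The cell is now centred, with its nub at (153,320) and its flat end at about (226,323). That gives a yaw of about -22.5° and a middle at (0.5345,-0.1457), which agrees with depth. Next I go down and grasp.

```bash
python3 -c "
from h import *
print(rel([.5345,-.1457,.0215],pose(np.radians(-22.5))))"
```

```text
[ 0.0035  0.0001  0.5465 -0.0001 -0.0006 -0.013 ]
```

Request:
{"name": "move_arm", "arguments": {"motion": "0.003 0 0.25 0 0 -0.013 1;0.003 0 0.45 0 0 -0.013 1;0.003 0 0.54 0 0 -0.013 1;0.003 0 0.54 0 0 -0.013 1;0.003 0 0.54 0 0 -0.013 1"}}

```text
clock: 4.15
tool_pos: [0.5349, -0.1454, 0.0231]
eef_rot: [[0.924, -0.382, 0.002], [-0.382, -0.924, -0.001], [0.002, -0.0, -1.0]]
wrist_force: [0.6, 0.1, 0.4]
grip_width: 0.0855
gripper_force: 0.0
```

Request:
{"name": "move_arm", "arguments": {"motion": "0 0 0 0 0 0 -1;0 0 0 0 0 0 -1;0 0 0 0 0 0 -1;0 0 0 0 0 0 -1;0 0 0 0 0 0 -1;0 0 0 0 0 0 -1", "grip_force": 60}}

```text
clock: 4.9
tool_pos: [0.5337, -0.1451, 0.0217]
eef_rot: [[0.924, -0.382, -0.0], [-0.382, -0.924, 0.0], [-0.0, 0.0, -1.0]]
wrist_force: [-0.2, 0.1, -0.3]
grip_width: 0.0001
gripper_force: 0.0
```

The fingers closed on nothing, so I'll look before moving on.

```bash
python3 look.py w3 cell:.04 cell_nub:.04 cell_flat:.04; python3 - <<'E'
from h import *
im,D=eyes.get_image("scene");cv2.imwrite("pics/s1.png",cv2.resize(im[140:280,190:330],(560,560)))
a=cv2.imread("pics/w3.png")
cv2.imwrite("pics/c1.png",np.hstack([cv2.resize(im[160:270,200:320],(400,366)),cv2.resize(a,(400,250)).copy() if 0 else cv2.resize(a,(400,366))]))
E
```

```text
[ 0.5337 -0.1451  0.0216] [-0.2869  0.5718  1.8813  0.      0.6887  1.6762]
cell [244.2 323. ] 0.94 [ 0.533  -0.1449  0.04  ]
cell [ 24.7 251.3] 0.92 [ 0.6374 -0.1548  0.04  ]
cell_nub [181.5 321.9] 0.71 [ 0.5629 -0.1566  0.04  ]
cell_flat [ 83.7 237.3] 0.97 [ 0.6182 -0.1388  0.04  ]
```

View pics/c1.png

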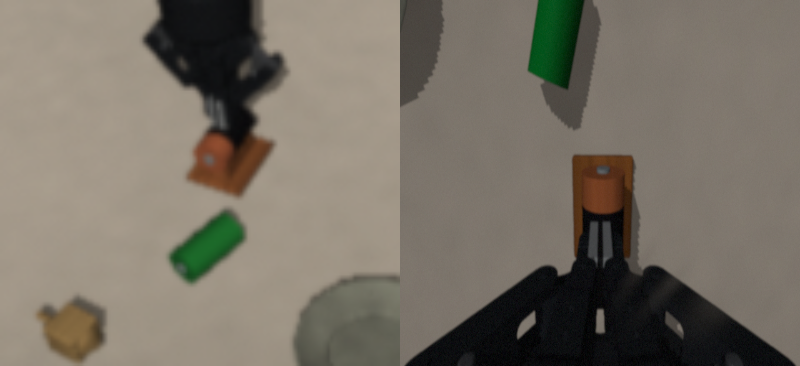

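```bash
python3 - <<'E'
from h import *
D=np.load("w3D.npy");m=eyes.camera_model("wrist");s=ctrl.get_state();K=m["K"]
def proj(p):
    q=np.array(m["attitude"]).T@(p-np.array(m["xyz"]));u=q[:2]/q[2];u=u*(1+m["k1"]*(u@u));return (K@np.r_[u,1])[1::-1],q[2]
for off in (0,-.0187,-.04):print(off,proj(s["tool_pos"]+s["eef_rot"]@np.array([0,0,off])))
R=s["eef_rot"]
for r in range(170,330,10):
    print(r,[list(np.round(1e3*(R.T@(atdepth("wrist",(r,c),D)-s["tool_pos"])),0).astype(int)) for c in (306,314,322,330,340)])
print(s["grip_width"],s["gripper_force"])
E
```

```text
0 (array([230.0071, 322.4235]), np.float64(0.1941324171361169))
-0.0187 (array([243.1286, 322.6581]), np.float64(0.17611803975978263))
-0.04 (array([261.7693, 322.9912]), np.float64(0.15559898959315588))
170 [[np.int64(30), np.int64(-9), np.int64(17)], [np.int64(30), np.int64(-5), np.int64(17)], [np.int64(30), np.int64(0), np.int64(17)], [np.int64(30), np.int64(4), np.int64(16)], [np.int64(30), np.int64(10), np.int64(17)]]
180 [[np.int64(25), np.int64(-9), np.int64(13)], [np.int64(25), np.int64(-5), np.int64(13)], [np.int64(25), np.int64(0), np.int64(13)], [np.int64(25), np.int64(4), np.int64(14)], [np.int64(25), np.int64(10), np.int64(14)]]
190 [[np.int64(28), np.int64(-8), np.int64(-23)], [np.int64(28), np.int64(-4), np.int64(-23)], [np.int64(29), np.int64(0), np.int64(-24)], [np.int64(28), np.int64(3), np.int64(-23)], [np.int64(29), np.int64(8), np.int64(-24)]]
200 [[np.int64(26), np.int64(-8), np.int64(-33)], [np.int64(27), np.int64(-4), np.int64(-34)], [np.int64(27), np.int64(0), np.int64(-35)], [np.int64(27), np.int64(3), np.int64(-35)], [np.int64(27), np.int64(7), np.int64(-34
[... 2050 characters left out ...]
p.int64(68), np.int64(-1), np.int64(-183)], [np.int64(8), np.int64(-3), np.int64(-85)], [np.int64(4), np.int64(-1), np.int64(-77)], [np.int64(12), np.int64(2), np.int64(-90)], [np.int64(12), np.int64(5), np.int64(-91)]]
310 [[np.int64(12), np.int64(-5), np.int64(-96)], [np.int64(6), np.int64(-3), np.int64(-87)], [np.int64(0), np.int64(-1), np.int64(-77)], [np.int64(10), np.int64(2), np.int64(-93)], [np.int64(12), np.int64(4), np.int64(-96)]]
320 [[np.int64(14), np.int64(-5), np.int64(-103)], [np.int64(2), np.int64(-3), np.int64(-86)], [np.int64(-3), np.int64(-1), np.int64(-78)], [np.int64(4), np.int64(2), np.int64(-88)], [np.int64(17), np.int64(4), np.int64(-108)]]
-6.399501249071915e-05 0.0
```

```bash
python3 - <<'E'
from h import *
m=eyes.camera_model("wrist");s=ctrl.get_state();R=s["eef_rot"]
T=R.T@m["attitude"];o=R.T@(np.array(m["xyz"])-s["tool_pos"])
for n in("w1","w2","w3"):
    D=np.load(n+"D.npy");P=1e3*(R.T@(cloud("wrist",D,150,400,100,540)-s["tool_pos"]).T).T
    q=P[(P[:,2]<(-36 if n=="w3" else 30))&(np.abs(P[:,1])<80)&(np.abs(P[:,0])<60)]
    for z in range(-120,40,10):
        k=q[(q[:,2]>=z)&(q[:,2]<z+10)]
        if len(k)>5:
            L=k[k[:,1]<0];Q=k[k[:,1]>=0]
            print(n,z,len(k),k.min(0).round(),k.max(0).round(),"inner",L[:,1].max().round() if len(L) else None,Q[:,1].min().round() if len(Q) else None)
E
```

```text
w1 -120 6166 [   2.  -49. -120.] [  18.   47. -110.] inner -0.0 0.0
w1 -110 5710 [ -13.  -61. -110.] [  17.   58. -100.] inner -34.0 31.0
w1 -100 2090 [   2.  -64. -100.] [ 14.  61. -90.] inner -43.0 40.0
w1 -90 1944 [ -8. -58. -90.] [ 12.  55. -80.] inner -43.0 41.0
w1 -80 2176 [-11. -58. -80.] [ 12.  56. -70.] inner -43.0 41.0
w1 -70 1678 [-11. -58. -70.] [ 12.  55. -60.] inner -43.0 41.0
w1 -60 672 [-11. -55. -60.] [ 12.  53. -52.] inner -43.0 41.0
w2 -120 6201 [   1.  -49. -120.] [  18.   47. -110.] inner -0.0 0.0
w2 -110 5707 [ -12.  -61. -110.] [  17.   58. -100.] inner -34.0 31.0
w2 -100 2061 [   2.  -65. -100.] [ 14.  61. -90.] inner -43.0 40.0
w2 -90 1959 [ -9. -58. -90.] [ 12.  55. -80.] inner -43.0 41.0
w2 -80 2154 [-12. -58. -80.] [ 12.  56. -70.] inner -43.0 41.0
w2 -70 1690 [-11. -58. -70.] [ 12.  55. -60.] inner -43.0 41.0
w2 -60 679 [-11. -56. -60.] [ 12.  53. -52.] inner -43.0 41.0
w3 -120 12087 [  -5.  -53. -120.] [  19.   50. -110.] inner -0.0 0.0
w3 -110 6935 [  -9.  -51. -110.] [  18.   48. -100.] inner -5.0 2.0
w3 -100 7943 [  -9.  -42. -100.] [ 15.  40. -90.] inner -4.0 1.0
w3 -90 2729 [-13. -34. -90.] [ 14.  33. -80.] inner -3.0 1.0
w3 -80 1113 [-11. -15. -80.] [ 12.  15. -70.] inner -0.0 0.0
w3 -70 881 [  6. -15. -70.] [ 12.  12. -60.] inner -0.0 0.0
w3 -60 724 [  6. -15. -60.] [ 11.  13. -50.] inner -0.0 0.0
w3 -50 267 [  6. -14. -50.] [ 11.  12. -44.] inner -0.0 0.0
w3 -40 24 [  8.  -2. -37.] [ 28.   5. -36.] inner -0.0 0.0
```

Depth shows the real fingertips end about 39 mm behind the reported TCP. Open tips are at tool z -52 mm where -13 mm was expected, while the sill and cell heights come out right. So the shut fingers stopped just above the cell and nothing was touched. I'll use a grasp point of about -58 mm in the reported tool frame. Now I open and go 40 mm lower.

Request:
{"name": "move_arm", "arguments": {"motion": "0 0 -0.1 0 0 0 1;0 0 -0.1 0 0 0 1;0 0 -0.1 0 0 0 1;0 0 -0.1 0 0 0 1;0 0 -0.1 0 0 0 1;0 0 -0.1 0 0 0 1"}}

```text
clock: 5.9
tool_pos: [0.5336, -0.145, 0.0415]
eef_rot: [[0.924, -0.382, -0.0], [-0.382, -0.924, 0.0], [-0.0, 0.0, -1.0]]
wrist_force: [0.8, 0.5, -0.4]
grip_width: 0.0854
gripper_force: 0.0
```

Request:
{"name": "move_arm", "arguments": {"motion": "0.004 0 0.12 0 0 0 1;0.004 0 0.2 0 0 0 1;0.004 0 0.25 0 0 0 1;0.004 0 0.3 0 0 0 1;0.004 0 0.3 0 0 0 1;0.004 0 0.3 0 0 0 1"}}

```text
clock: 6.65
tool_pos: [0.5348, -0.1455, -0.018]
eef_rot: [[0.924, -0.382, 0.0], [-0.382, -0.924, -0.0], [0.0, -0.0, -1.0]]
wrist_force: [-0.8, -0.3, -0.2]
grip_width: 0.0857
gripper_force: 0.0
```

Request:
{"name": "move_arm", "arguments": {"motion": "0 0 0 0 0 0 -1;0 0 0 0 0 0 -1;0 0 0 0 0 0 -1;0 0 0 0 0 0 -1;0 0 0 0 0 0 -1;0 0 0 0 0 0 -1", "grip_force": 60}}

```text
clock: 7.4
tool_pos: [0.5343, -0.147, -0.0174]
eef_rot: [[0.924, -0.382, 0.0], [-0.382, -0.924, -0.002], [0.001, 0.002, -1.0]]
wrist_force: [-4.5, -8.9, 8.5]
grip_width: 0.0317
gripper_force: 60.1
```

Request:
{"name": "move_arm", "arguments": {"motion": "0 0 -0.1 0 0 0 -1;0 0 -0.3 0 0 0 -1;0 0 -0.6 0 0 0 -1;0 0 -0.8 0 0 0 -1;0 0 -0.8 0 0 0 -1;0 0 -0.8 0 0 0 -1"}}

```text
clock: 8.15
tool_pos: [0.5338, -0.145, 0.1415]
eef_rot: [[0.924, -0.382, -0.001], [-0.382, -0.924, 0.0], [-0.001, -0.0, -1.0]]
wrist_force: [-0.2, 0.0, -2.1]
grip_width: 0.0315
gripper_force: 61.3
```

```bash
cat >> h.py <<'E'
def toolcloud(D,r0,r1,c0,c1):
    P=cloud("wrist",D,r0,r1,c0,c1);s=ctrl.get_state();return 1e3*(P-s["tool_pos"])@s["eef_rot"]
E
python3 look.py w4 dock:0 wall:.0435 spring_block:.052; python3 - <<'E'
from h import *
D=np.load("w4D.npy");P=toolcloud(D,100,300,240,400)
q=P[(P[:,2]<-20)&(P[:,2]>-80)&(abs(P[:,1])<17)&(P[:,0]>12.5)]
print(len(q),q.min(0),q.max(0))
for x in range(12,36,2):
    k=q[(q[:,0]>=x)&(q[:,0]<x+2)&(abs(q[:,1])<4)]
    if len(k):print(x,len(k),np.median(k[:,2]).round(1))
q=q[q[:,0]<28];
if len(q): 
  for y in range(-18,18,4):
    k=q[(q[:,1]>=y)&(q[:,1]<y+4)]
    if len(k):print("y",y,len(k),np.median(k[:,2]).round(1))
s=ctrl.get_state();print(s["wrist_force"],s["grip_width"],s["gripper_force"])
print(rel([.575,.2283,.20],pose(np.radians(9.5))))
E
```

```text
[ 0.5334 -0.1449  0.1407] [-0.2869  0.3856  1.8284  0.0001  0.9297  1.6761]
5420 [ 12.5075 -16.9717 -75.4808] [ 29.9569  15.1581 -41.1213]
12 94 -73.7
14 124 -73.8
16 123 -73.7
18 135 -73.8
20 131 -73.8
22 137 -73.8
24 138 -73.8
26 475 -68.4
28 225 -59.8
y -18 357 -64.9
y -14 650 -69.1
y -10 742 -71.9
y -6 692 -73.4
y -2 658 -73.7
y 2 723 -72.7
y 6 692 -70.5
y 10 546 -66.4
y 14 78 -61.8
[-0.2326  0.3045 -2.0995] 0.03160273212527601 61.334366127848625
[-0.5226 -1.8041 -0.2977 -0.0002  0.0009 -0.1777]
```

View pics/w4.png

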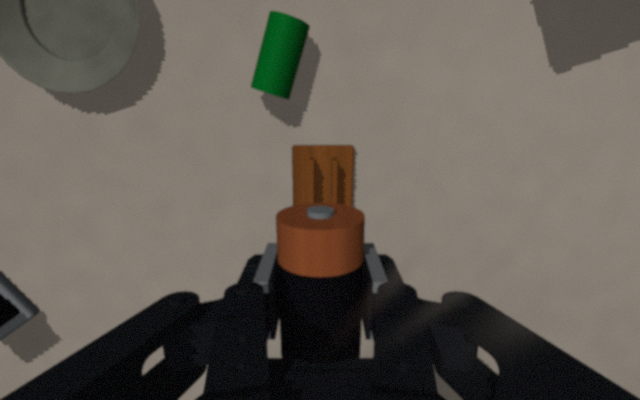

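The cell is held level. Its copper nub end is at about (212,320), and its axis lies at tool z -57 mm with its middle near tool x 0. The empty rest is at (170,322). Next I move to behind the dock for a close look.

```bash
python3 -c "
from h import *
print(rel([.505,.217,.16],pose(np.radians(9.5))))"
```

```text
[-0.8238 -1.6181 -0.0968 -0.0002  0.0009 -0.1777]
```

Request:
{"name": "move_arm", "arguments": {"motion": "-0.1 -0.2 -0.1 0 0 -0.03 -1;-0.25 -0.5 -0.1 0 0 -0.06 -1;-0.4 -0.8 -0.1 0 0 -0.1 -1;-0.5 -1 -0.1 0 0 -0.14 -1;-0.5 -1 -0.1 0 0 -0.178 -1;-0.5 -1 -0.1 0 0 -0.178 -1"}}

```text
clock: 9.1
tool_pos: [0.5179, 0.0783, 0.1608]
eef_rot: [[0.986, 0.167, -0.002], [0.167, -0.986, -0.0], [-0.002, -0.0, -1.0]]
wrist_force: [0.8, -0.3, -1.5]
grip_width: 0.0315
gripper_force: 61.6
```

```bash
python3 -c "
from h import *
print(rel([.505,.217,.16],pose(np.radians(9.5))))"
```

```text
[ 0.0518 -0.6947  0.0039 -0.      0.0006  0.0005]
```

Request:
{"name": "move_arm", "arguments": {"motion": "0.02 -0.25 0 0 0 0 -1;0.05 -0.5 0 0 0 0 -1;0.05 -0.69 0 0 0 0 -1;0.05 -0.69 0 0 0 0 -1;0.05 -0.69 0 0 0 0 -1"}}

```text
clock: 9.72
tool_pos: [0.5053, 0.2144, 0.1612]
eef_rot: [[0.986, 0.164, -0.001], [0.164, -0.986, -0.001], [-0.001, 0.001, -1.0]]
wrist_force: [-0.0, -0.4, -1.9]
grip_width: 0.0315
gripper_force: 61.8
```

```bash
python3 look.py w5 dock:0 wall:.0435 spring_block:.052 contact_seat:.04
```

```text
[0.5055 0.2141 0.1613] [ 0.3792  0.3518  1.8228 -0.0003  0.968   1.7857]
dock [ 98.3 319.4] 0.58 [0.576  0.2276 0.    ]
wall [ 56.6 319.5] 0.65 [0.6073 0.2327 0.0435]
spring_block [158.7 323.3] 0.75 [0.5286 0.2165 0.052 ]
contact_seat [123.5 319.6] 0.88 [0.5557 0.2243 0.04  ]
```

View pics/w5.png

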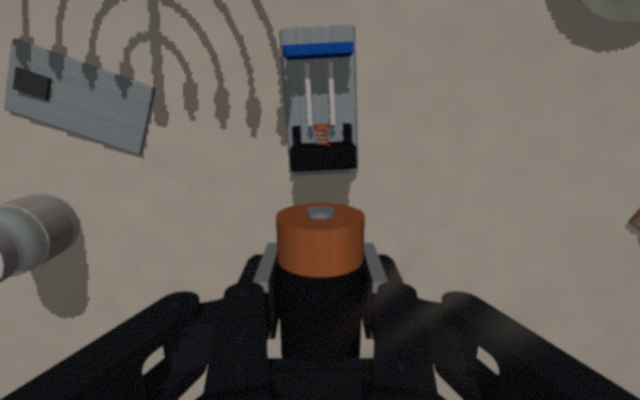

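The whole dock is in view. The blue wall is at (50,318), the black spring block at (157,323) and the copper contact at (130,321). I'll fit the dock's pose from depth and colour.

```bash
cat > dock.py <<'E'
from h import *
import sys
n=sys.argv[1];r0,r1,c0,c1=map(int,sys.argv[2:6])
im=cv2.imread(f"pics/{n}.png").astype(int);D=np.load(n+"D.npy");D=D.copy();D[D<=0]=1e-3
P=cloud("wrist",D,r0,r1,c0,c1);C=im[r0:r1,c0:c1].reshape(-1,3)
near=(P[:,0]>.45)&(P[:,0]<.70)
blue=(C[:,0]>C[:,2]+40)&near;tops={}
for name,mk,h in(("wall",blue&(abs(P[:,2]-.0435)<.004),.0435),("block",near&(C.max(1)<50)&(abs(P[:,2]-.052)<.004),.052),("plate",near&(abs(P[:,2]-.012)<.004),.012)):
    q=P[mk];rect=cv2.minAreaRect((q[:,:2]*1e3).astype(np.float32));
    print(name,mk.sum(),"z",np.median(q[:,2]),"mid",np.round(rect[0],1),"size",np.round(rect[1],1),"ang",round(rect[2],1));tops[name]=np.array(rect[0])
d=tops["wall"]-tops["block"];print("dist(86.5)",np.linalg.norm(d),"yaw",np.degrees(np.arctan2(d[1],d[0])))
y=np.arctan2(d[1],d[0]);e=np.array([np.cos(y),np.sin(y)])
print("origin from block",tops["block"]+52*e,"from wall",tops["wall"]-34.5*e,"plate",tops["plate"]+8*e)
E
python3 dock.py w5 15 185 265 375
```

```text
wall 818 z 0.04452775096838879 mid [613.  235.6] size [ 8.3 54.7] ang 12.4
block 1575 z 0.052899493691910826 mid [528.3 217. ] size [20.3 55.1] ang 12.4
plate 6583 z 0.01298139169758794 mid [571.5 226. ] size [130.7  66.3] ang 12.4
dist(86.5) 86.686038945748 yaw 12.389576097565742
origin from block [579.0907 228.1898] from wall [579.2724 228.2297] plate [579.2824 227.7369]
```

```bash
cat > plan.py <<'E'
from h import *
import sys
O=np.array([.5792,.2281]);YAW=np.radians(12.4);M=np.array(eval(open("M").read()))
def tool(xf,zf,adeg,y=0):
    a=np.radians(adeg);R=pose(YAW,a)
    x=xf+30.5*np.cos(a);z=zf+30.5*np.sin(a)
    mid=np.r_[O+1e-3*(x*np.array([np.cos(YAW),np.sin(YAW)])+y*np.array([-np.sin(YAW),np.cos(YAW)])),1e-3*z]
    return mid-R@(M*1e-3),R
def where(s=None):
    s=s or ctrl.get_state();R=s["eef_rot"];p=s["tool_pos"]
    D=np.array([[np.cos(YAW),np.sin(YAW),0],[-np.sin(YAW),np.cos(YAW),0],[0,0,1]])
    f=lambda x:1e3*D@(p+R@(M*1e-3+[x,0,0])-np.r_[O,0])
    return f(-.0305),f(.0305),D@s["wrist_force"]
if __name__=="__main__":
    a,b,f=where();print("flat",a,"nub",b,"force dock axes",f,"grip",ctrl.get_state()["grip_width"],"tilt",np.degrees(np.arcsin((b-a)[2]/61)))
    for w in sys.argv[1:]:
        p,R=tool(*map(float,w.split(",")));print(w,np.round(rel(p,R),4),p)
E
echo "[-0.5,-1.1,-57.4]">M
python3 - <<'E'
from h import *
D=np.load("w5D.npy");P=toolcloud(D,190,300,260,380)
q=P[(abs(P[:,1]+1)<12)&(P[:,2]<-30)&(P[:,2]>-70)&(P[:,0]>22)]
print(len(q),np.percentile(q[:,0],[2,10,25,50,75,90,98]))
E
python3 plan.py -20,100,0 -20,100,22 -20,44,22
```

```text
1546 [23.7853 27.8214 28.0229 28.2001 28.4421 29.9775 30.3668]
flat [-105.6087    5.1116  219.1019] nub [-44.6896   1.9717 219.0942] force dock axes [ 0.105  -0.2081 -2.1081] grip 0.031437982012245694 tilt -0.007245318782431959
-20,100,0 [ 0.429  -0.0046  0.5954  0.      0.     -0.0164] [0.5902 0.2294 0.0426]
-20,100,22 [ 0.5251 -0.0095  0.5165  0.0032  0.1222 -0.0162] [0.609  0.2335 0.0584]
-20,44,22 [ 0.5251 -0.0095  0.7965  0.0032  0.1222 -0.0162] [0.609  0.2335 0.0024]
```

Request:
{"name": "move_arm", "arguments": {"motion": "0.2 0 0 0 0.06 -0.016 -1;0.4 -0.009 0.1 0.001 0.12 -0.016 -1;0.524 -0.0095 0.3 0.003 0.122 -0.016 -1;0.524 -0.0095 0.516 0.003 0.122 -0.016 -1;0.524 -0.0095 0.516 0.003 0.122 -0.016 -1;0.524 -0.0095 0.516 0.003 0.122 -0.016 -1"}}

```text
clock: 10.72
tool_pos: [0.6093, 0.2346, 0.0597]
eef_rot: [[0.905, 0.215, 0.366], [0.2, -0.977, 0.081], [0.375, 0.0, -0.927]]
wrist_force: [0.4, -0.4, -1.1]
grip_width: 0.0313
gripper_force: 61.8
```

```bash
echo "[-0.3,-1.1,-57.4]">M; python3 plan.py -20,70,22 -19,44,22; python3 look.py w6; python3 dock.py w6 100 230 240 400; python3 -c "
import cv2;cv2.imwrite('pics/w6c.png',cv2.imread('pics/w6.png'))"
```

```text
flat [-19.2971   0.9949 101.379 ] nub [ 37.2497   1.0429 124.2582] force dock axes [ 0.2583 -0.4887 -1.0902] grip 0.03129790082529429 tilt 22.02857514410991
-20,70,22 [-0.0623  0.0051  0.1442 -0.     -0.0002  0.0003] [0.6088 0.2335 0.0283]
-19,44,22 [-0.1064  0.0051  0.2666 -0.     -0.0002  0.0003] [0.6098 0.2337 0.0023]
[0.6098 0.235  0.0606] [ 0.3816  0.5211  1.936  -0.2034  0.3091  1.9173]
wall 36 z 0.04471475711951982 mid [619.8 210.1] size [4.8 2. ] ang 12.5
block 0 z nan mid [0. 0.] size [0. 0.] ang 0.0
plate 950 z 0.012858328740846636 mid [624.3 237.9] size [22.3 65.7] ang 13.7
dist(86.5) 654.4540881240398 yaw 18.72210345683694
origin from block [49.2485 16.6909] from wall [587.1502 198.9919] plate [631.8918 240.4701]
  return _methods._mean(a, axis=axis, dtype=dtype,
  ret = ret.dtype.type(ret / rcount)
```

View pics/w6.png

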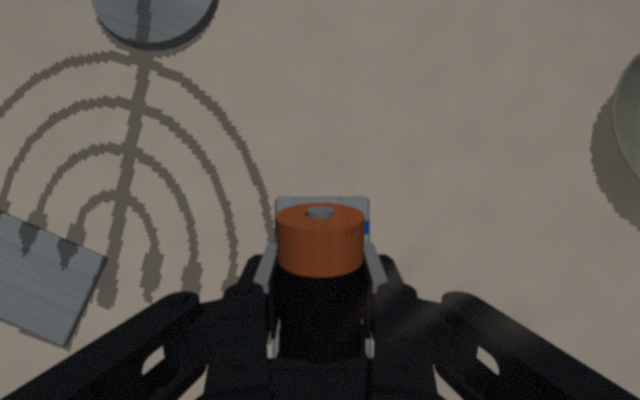

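Request:
{"name": "move_arm", "arguments": {"motion": "-0.06 0.005 0.14 0 0 0 -1;-0.06 0.005 0.14 0 0 0 -1;-0.06 0.005 0.14 0 0 0 -1;-0.06 0.005 0.14 0 0 0 -1"}}

```text
clock: 11.28
tool_pos: [0.6091, 0.234, 0.0298]
eef_rot: [[0.905, 0.216, 0.367], [0.2, -0.976, 0.081], [0.376, -0.0, -0.926]]
wrist_force: [-0.3, 0.2, -1.1]
grip_width: 0.031
gripper_force: 61.8
```

```bash
python3 plan.py -19,44,22
```

```text
flat [-19.6384   0.3815  71.3909] nub [36.8764  0.4536 94.3491] force dock axes [-0.2214  0.2288 -1.1177] grip 0.031032278548507108 tilt 22.10861243677506
-19,44,22 [-0.0491  0.0023  0.1284 -0.0002 -0.0006  0.0004] [0.6098 0.2337 0.0023]
```

Request:
{"name": "move_arm", "arguments": {"motion": "-0.025 0.002 0.06 0 0 0 -1;-0.049 0.002 0.128 0 0 0 -1;-0.049 0.002 0.128 0 0 0 -1;-0.049 0.002 0.128 0 0 0 -1"}}

```text
clock: 11.78
tool_pos: [0.6085, 0.2332, 0.0005]
eef_rot: [[0.906, 0.216, 0.365], [0.2, -0.976, 0.08], [0.374, 0.0, -0.928]]
wrist_force: [0.4, 0.3, -1.2]
grip_width: 0.0314
gripper_force: 62.1
```

```bash
python3 plan.py -24,44,22 -27,44,22 -31,44,22
```

```text
flat [-20.3103  -0.2795  42.211 ] nub [36.2749 -0.2012 64.9952] force dock axes [ 0.4752  0.1636 -1.1579] grip 0.03137800444207784 tilt 21.932288133802302
-24,44,22 [-0.0134 -0.0012 -0.0154 -0.      0.0004  0.0004] [0.6049 0.2326 0.0023]
-27,44,22 [-0.0274 -0.0012 -0.021  -0.      0.0004  0.0004] [0.602  0.232  0.0023]
-31,44,22 [-0.0459 -0.0012 -0.0284 -0.      0.0004  0.0004] [0.5981 0.2311 0.0023]
```

Request:
{"name": "move_arm", "arguments": {"motion": "-0.013 -0.001 -0.015 0 0 0 -1;-0.02 -0.001 -0.018 0 0 0 -1;-0.027 -0.001 -0.021 0 0 0 -1;-0.027 -0.001 -0.021 0 0 0 -1;-0.027 -0.001 -0.021 0 0 0 -1"}}

```text
clock: 12.4
tool_pos: [0.6029, 0.2323, 0.003]
eef_rot: [[0.905, 0.216, 0.366], [0.2, -0.976, 0.081], [0.375, -0.0, -0.927]]
wrist_force: [3.2, 1.6, -1.0]
grip_width: 0.0315
gripper_force: 61.9
```

```bash
python3 plan.py -29,44,22 -31,44,22
```

```text
flat [-26.0683   0.0908  44.6181] nub [30.4744  0.1662 67.5074] force dock axes [ 3.488   0.8604 -1.007 ] grip 0.031462927062525285 tilt 22.038865788312005
-29,44,22 [-0.0149  0.0008 -0.0025 -0.0002 -0.0002  0.0004] [0.6    0.2315 0.0023]
-31,44,22 [-0.0242  0.0008 -0.0063 -0.0002 -0.0002  0.0004] [0.5981 0.2311 0.0023]
```

Request:
{"name": "move_arm", "arguments": {"motion": "-0.012 0.001 -0.002 0 0 0 -1;-0.024 0.001 -0.006 0 0 0 -1;-0.024 0.001 -0.006 0 0 0 -1;-0.024 0.001 -0.006 0 0 0 -1"}}

```text
clock: 12.9
tool_pos: [0.5994, 0.2316, 0.003]
eef_rot: [[0.904, 0.216, 0.369], [0.2, -0.976, 0.082], [0.378, -0.001, -0.926]]
wrist_force: [7.7, 0.7, 1.1]
grip_width: 0.0314
gripper_force: 61.9
```

```bash
python3 plan.py -32,44,22 -32,44,16 -31.8,42.5,10
```

```text
flat [-29.6957   0.108   44.5385] nub [26.7844  0.1811 67.5819] force dock axes [ 7.6866 -0.9843  1.0595] grip 0.031400919108012626 tilt 22.195039829498274
-32,44,22 [-0.0127  0.0011 -0.0013 -0.0004 -0.0011  0.0004] [0.5971 0.2309 0.0023]
-32,44,16 [-0.0436  0.001   0.0131 -0.0004 -0.0344  0.0004] [ 0.5926  0.2299 -0.0027]
-31.8,42.5,10 [-0.0777  0.001   0.0315 -0.0004 -0.0678  0.0004] [ 0.5877  0.2289 -0.0087]
```

Request:
{"name": "move_arm", "arguments": {"motion": "-0.007 0 -0.001 0 0 0 -1;-0.0145 0 -0.004 0 0 0 -1;-0.0145 0 -0.004 0 0 0 -1;-0.0145 0 -0.004 0 0 0 -1"}}

```text
clock: 13.4
tool_pos: [0.5975, 0.2313, 0.0032]
eef_rot: [[0.903, 0.216, 0.37], [0.2, -0.976, 0.083], [0.379, -0.001, -0.925]]
wrist_force: [9.8, 1.1, 0.6]
grip_width: 0.0312
gripper_force: 61.8
```

```bash
python3 plan.py -32,44,22 -32,44,16 -32,43,10 -31.5,41,5
```

```text
flat [-31.7501   0.1523  44.6237] nub [24.6899  0.2203 67.7651] force dock axes [ 9.8245 -1.0681  0.6485] grip 0.031192683121666096 tilt 22.294475445831072
-32,44,22 [-0.0038  0.0014  0.0032 -0.0005 -0.0016  0.0004] [0.5971 0.2309 0.0023]
-32,44,16 [-0.0347  0.0014  0.0176 -0.0005 -0.035   0.0004] [ 0.5926  0.2299 -0.0027]
-32,43,10 [-0.0689  0.0014  0.0332 -0.0005 -0.0683  0.0004] [ 0.5875  0.2288 -0.0082]
-31.5,41,5 [-0.098   0.0014  0.05   -0.0005 -0.0961  0.0004] [ 0.5835  0.2279 -0.0135]
```

Request:
{"name": "move_arm", "arguments": {"motion": "-0.018 0.001 0.008 0 -0.017 0 -1;-0.036 0.001 0.017 0 -0.035 0 -1;-0.036 0.001 0.017 0 -0.035 0 -1;-0.036 0.001 0.017 0 -0.035 0 -1"}}

```text
clock: 13.9
tool_pos: [0.593, 0.2303, -0.0025]
eef_rot: [[0.938, 0.216, 0.27], [0.207, -0.976, 0.061], [0.277, -0.001, -0.961]]
wrist_force: [8.9, 2.3, 1.9]
grip_width: 0.0315
gripper_force: 61.7
```

```bash
python3 plan.py -32.3,44,16 -32.3,43.5,12 -32.3,43,8
```

```text
flat [-31.5872   0.1601  44.1649] nub [27.0227  0.2201 61.0729] force dock axes [9.1691 0.3792 1.9151] grip 0.031524194358360624 tilt 16.091982870006383
-32.3,44,16 [-0.0041  0.0014  0.     -0.0005 -0.0005  0.0003] [ 0.5923  0.2298 -0.0027]
-32.3,43.5,12 [-0.0252  0.0014  0.0125 -0.0005 -0.0227  0.0003] [ 0.589   0.2291 -0.0062]
-32.3,43,8 [-0.047   0.0014  0.0234 -0.0004 -0.045   0.0003] [ 0.5855  0.2284 -0.0096]
```

Request:
{"name": "move_arm", "arguments": {"motion": "-0.013 0.001 0.006 0 -0.011 0 -1;-0.026 0.001 0.0125 0 -0.0225 0 -1;-0.026 0.001 0.0125 0 -0.0225 0 -1;-0.026 0.001 0.0125 0 -0.0225 0 -1"}}

```text
clock: 14.4
tool_pos: [0.5894, 0.2295, -0.0059]
eef_rot: [[0.955, 0.216, 0.205], [0.211, -0.976, 0.047], [0.21, -0.001, -0.978]]
wrist_force: [8.5, 4.5, 4.1]
grip_width: 0.0313
gripper_force: 62.0
```

```bash
python3 plan.py -32.1,43,8 -32,42,5 -31.5,41,2.5
```

```text
flat [-31.8887   0.1171  43.7812] nub [27.7507  0.1775 56.593 ] force dock axes [9.2827 2.5471 4.1326] grip 0.03132586420619696 tilt 12.124039106968546
-32.1,43,8 [-0.0229  0.0012  0.0139 -0.0005 -0.0229  0.0003] [ 0.5857  0.2284 -0.0096]
-32,42,5 [-0.0392  0.0012  0.0255 -0.0005 -0.0396  0.0003] [ 0.583   0.2278 -0.0125]
-31.5,41,2.5 [-0.0512  0.0012  0.0357 -0.0004 -0.0535  0.0004] [ 0.5812  0.2274 -0.015 ]
```

Request:
{"name": "move_arm", "arguments": {"motion": "-0.012 0 0.007 0 -0.0115 0 -1;-0.023 0 0.014 0 -0.023 0 -1;-0.023 0 0.014 0 -0.023 0 -1"}}

```text
clock: 14.78
tool_pos: [0.586, 0.2286, -0.0095]
eef_rot: [[0.967, 0.216, 0.135], [0.214, -0.976, 0.031], [0.139, -0.001, -0.99]]
wrist_force: [9.7, 3.5, 6.8]
grip_width: 0.0315
gripper_force: 62.3
```

```bash
python3 plan.py -32,42,5 -31.5,41,2.5
```

```text
flat [-31.7079  -0.0216  43.0301] nub [28.7008  0.0336 51.5029] force dock axes [10.232   1.3363  6.7847] grip 0.0314881226120495 tilt 7.984096804015125
-32,42,5 [-0.0173  0.0004  0.0125 -0.0004 -0.0166  0.0003] [ 0.583   0.2278 -0.0125]
-31.5,41,2.5 [-0.0285  0.0004  0.0236 -0.0004 -0.0305  0.0003] [ 0.5812  0.2274 -0.015 ]
```

```bash
python3 look.py w7; cat > hand.py <<'E'
from h import *
import sys
D=np.load(sys.argv[1]+"D.npy");P=toolcloud(D,150,300,240,400)
k=P[(abs(P[:,1]+1)<3)&(P[:,0]>12.5)&(P[:,0]<26)&(P[:,2]<-60)];
print("top line z, slope deg",np.median(k[:,2]),np.degrees(np.arctan(np.polyfit(k[:,0],k[:,2],1)[0])))
q=P[(abs(P[:,1]+1)<12)&(P[:,2]<-40)&(P[:,2]>-70)&(P[:,0]>22)];print("face x",np.percentile(q[:,0],[25,50,75,98]))
E
python3 hand.py w7;python3 hand.py w4
```

```text
[ 0.5859  0.2285 -0.0096] [ 0.3634  0.6587  1.8201 -0.0383  0.5248  1.7485]
top line z, slope deg -73.48154069646783 1.0807937826096574
face x [28.3124 30.2958 34.4934 38.2154]
top line z, slope deg -73.71951289720988 -0.08281902272164267
face x [28.13   28.3016 28.54   30.4767]
```

Request:
{"name": "move_arm", "arguments": {"motion": "-0.008 0 0.006 0 -0.008 0 -1;-0.017 0 0.0125 0 -0.0166 0 -1;-0.023 0 0.018 0 -0.023 0 -1;-0.028 0 0.0235 0 -0.03 0 -1;-0.028 0 0.0235 0 -0.03 0 -1"}}

```text
clock: 15.45
tool_pos: [0.5808, 0.2272, -0.0154]
eef_rot: [[0.975, 0.216, 0.043], [0.216, -0.976, 0.01], [0.045, -0.001, -0.999]]
wrist_force: [10.0, 2.6, 4.7]
grip_width: 0.0311
gripper_force: 62.3
```

```bash
python3 plan.py -31,40.3,0.5 -31,40,0; python3 look.py w8; python3 hand.py w8
```

```text
flat [-31.9333  -0.1978  40.6044] nub [29.0061 -0.1337 43.3211] force dock axes [10.2861  0.3875  4.7378] grip 0.03114340484002539 tilt 2.5525476960272258
-31,40.3,0.5 [-0.0058 -0.0006  0.0071 -0.0002 -0.0114  0.0003] [ 0.5797  0.2271 -0.0168]
-31,40,0 [-0.0084 -0.0006  0.0098 -0.0002 -0.0142  0.0003] [ 0.5792  0.227  -0.0174]
[ 0.5807  0.2272 -0.0153] [ 0.3568  0.6885  1.759  -0.0091  0.6497  1.7173]
top line z, slope deg -73.45387236646424 0.9371870809529116
face x [28.4346 32.7927 37.4402 39.3009]
```

Request:
{"name": "move_arm", "arguments": {"motion": "-0.004 0 0.003 0 -0.004 0 -1;-0.0055 -0.0005 0.006 0 -0.009 0 -1;-0.0055 -0.0005 0.0075 0 -0.01 0 -1;-0.0055 -0.0005 0.0075 0 -0.01 0 -1"}}

```text
clock: 16.0
tool_pos: [0.5794, 0.2269, -0.0171]
eef_rot: [[0.976, 0.216, 0.012], [0.216, -0.976, 0.003], [0.013, -0.001, -1.0]]
wrist_force: [9.6, 2.4, 3.7]
grip_width: 0.0313
gripper_force: 62.3
```

```bash
python3 plan.py -31,40,0.5; python3 look.py w9; python3 hand.py w9
```

```text
flat [-31.6207  -0.1919  39.9259] nub [29.3742 -0.1244 40.7063] force dock axes [9.8752 0.2948 3.6695] grip 0.03125405643867956 tilt 0.7330386109792817
-31,40,0.5 [ 0.0019 -0.0006  0.0003 -0.0002 -0.0013  0.0004] [ 0.5797  0.2271 -0.0171]
[ 0.5794  0.2268 -0.0171] [ 0.3548  0.6999  1.7371 -0.002   0.6918  1.7095]
top line z, slope deg -73.6556793550386 1.2600468815452763
face x [28.5245 33.7287 38.2688 39.1049]
```

Request:
{"name": "move_arm", "arguments": {"motion": "0.004 0 0 0 0 0 -1;0.006 0 0 0 0 0 -1;0.006 0 0 0 0 0 1;0.006 0 0 0 0 0 1;0.006 0 0 0 0 0 1;0.006 0 0 0 0 0 1;0.006 0 0 0 0 0 1;0.006 0 0 0 0 0 1"}}

```text
clock: 17.05
tool_pos: [0.5765, 0.2258, -0.0188]
eef_rot: [[0.976, 0.216, 0.005], [0.216, -0.976, 0.001], [0.005, 0.0, -1.0]]
wrist_force: [0.7, -0.7, 0.2]
grip_width: 0.0852
gripper_force: 0.0
```

Request:
{"name": "move_arm", "arguments": {"motion": "0 0 -0.15 0 0 0 1;0 0 -0.35 0 0 0 1;-0.15 0 -0.5 0 0 0 1;-0.3 0 -0.5 0 0 0 1;-0.3 0 -0.5 0 0 0 1;-0.3 0 -0.5 0 0 0 1"}}

```text
clock: 17.8
tool_pos: [0.5183, 0.2131, 0.0812]
eef_rot: [[0.976, 0.216, 0.006], [0.216, -0.976, 0.001], [0.006, 0.0, -1.0]]
wrist_force: [0.8, 0.4, -0.2]
grip_width: 0.0856
gripper_force: 0.0
```

```bash
python3 look.py w10 cell_nub:.04 cell_flat:.04 wall:.0435; python3 plan.py
```

```text
[0.5184 0.2131 0.081 ] [ 0.3694  0.4805  1.8499 -0.0015  0.8056  1.7236]
cell_nub [ 57.3 316.8] 0.71 [0.61   0.2365 0.04  ]
cell_flat [159.5 317. ] 0.78 [0.5504 0.2232 0.04  ]
cell_flat [ 57.4 321.4] 0.52 [0.6103 0.2337 0.04  ]
wall [ 58.  322.3] 0.75 [0.6095 0.233  0.0435]
flat [-93.9507  -0.6244 137.9718] nub [-32.9515  -0.5566 138.2714] force dock axes [ 0.7052  0.3783 -0.4518] grip 0.08503497019743801 tilt 0.2813900847865023
```

View pics/w10.png

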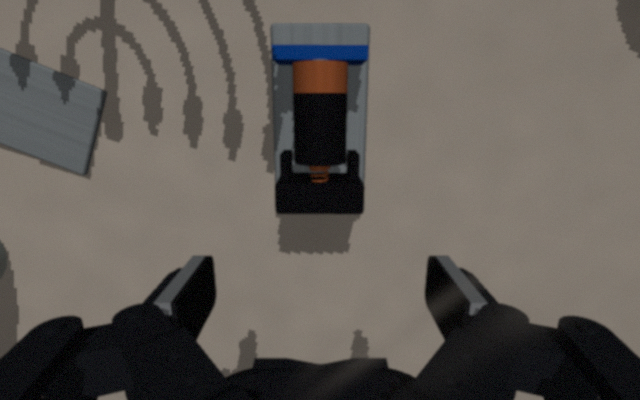

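The cell lies in the bay between the blue wall at (53,320) and the spring at (173,319), on the centre line. I'll check its height along its length and its position in the dock frame.

```bash
python3 - <<'E'
from h import *
D=np.load("w10D.npy");P=cloud("wrist",D,30,215,270,370)
y=np.radians(12.4);d=1e3*(P-[.5792,.2281,0])@np.array([[np.cos(y),-np.sin(y),0],[np.sin(y),np.cos(y),0],[0,0,1]])
for n,m in(("block",(d[:,0]>-60)&(d[:,0]<-44)&(d[:,2]>48)),("wall",(d[:,0]>32)&(d[:,0]<38)&(abs(d[:,1])>19)&(d[:,2]>40)&(abs(d[:,1])<27))):
    print(n,m.sum(),np.median(d[m],0))
for x in range(-34,32,4):
    k=d[(d[:,0]>=x)&(d[:,0]<x+4)&(d[:,2]>50)]
    if len(k):
        t=k[k[:,2]>k[:,2].max()-1.5];print(x,len(k),"top z",np.percentile(k[:,2],95).round(1),"y mid",((k[:,1].min()+k[:,1].max())/2).round(1))
c=d[(d[:,2]>52)&(d[:,0]>-40)&(abs(d[:,1])<10)];print("x ext",np.percentile(c[:,0],[1,99]))
E
```

```text
block 2227 [-51.9321  -0.5481  51.9148]
wall 302 [35.0969  0.1235 43.3856]
-34 75 top z 57.0 y mid -0.5
-30 293 top z 57.1 y mid -0.5
-26 281 top z 57.2 y mid -0.5
-22 298 top z 57.1 y mid -0.5
-18 297 top z 57.2 y mid -0.2
-14 307 top z 57.2 y mid -0.8
-10 306 top z 57.3 y mid -0.8
-6 301 top z 57.0 y mid -0.5
-2 320 top z 57.2 y mid -0.4
2 343 top z 57.1 y mid -0.4
6 313 top z 57.2 y mid -0.7
10 328 top z 57.2 y mid -0.4
14 348 top z 57.0 y mid -0.4
18 344 top z 57.1 y mid -0.1
22 338 top z 57.2 y mid -0.1
26 186 top z 56.9 y mid -0.7
x ext [-30.3302  27.4399]
```

The cell is level along its whole length: the top reads about 57 mm against 56.5 mm nominal. It is centred within 1 mm and butted against the wall, and the arm is clear. Handing in.

```bash
python3 -c "
from rig import ctrl
print(ctrl.job_done())"
```

```text
the job is handed in; nothing more can be done
None
```

The battery cell is in the dock, level and home behind the blue wall, released with the arm clear, and the job was handed in at about 18 s of the 72 s allowed; the hand-in returned no verdict.

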